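# Sort the print-shop kit from under the drying rack

## Robot

A 6-joint arm with a two-finger parallel gripper is mounted at the origin on the work surface. World frame = base frame: x ahead of the robot, y to its left, z up, the work surface at z = 0. Lengths are in m, angles in rad, forces in N, time in s.
With the tool pointing down it reaches from about 0.25 to 0.8 m from the base axis. Payload 3.9 kg.
Tool frame: the origin (TCP) lies at the very end of the fingers, on their centre line; the grasp point (between the pads) lies 19 mm behind it; z points along the fingers, y is the direction in which the jaws open and shut (so a half turn about z gives the same grasp; the last joint's range is limited). The gripper opens to 85 mm and grips with 20 to 120 N. Pads are 22 mm wide; open, the fingers measure 114 mm over their backs; the gripper's body (76 mm by 85 mm) begins 54 mm behind the grasp point. The pads swing forward as they close: fully open they stand 13 mm farther back than shut.
Start: joints at [1.127, 0.26, -0.138, 1.173, 0, 1.571], TCP at [0.225, 0.474, 0.231] pointing down, gripper open.
Joint ranges: [-2.78, 2.78], [-0.83, 1.72], [-1.28, 1.37], [-1.9, 2.12], [-1.57, 1.48], [-3.14, 3.14]. Speed limits (rad/s): [2.57, 2.57, 3.14, 3.14, 3.14, 3.14].

## Interface

Orientations are given as [roll, pitch, yaw] about the fixed x, y, z axes, in that order (R = Rz(yaw) Ry(pitch) Rx(roll)).
In Python, from cell import observe, cams, r gives the robot as it stands.
- The arm moves only by the tool drive_tool, never from a script. Its argument "rows" is text: rows parted by semicolons, each of 7 numbers parted by spaces: the shift along the world's x, y, z scaled (see below), then the turn, a rotation vector about the world's x, y, z scaled (see below), then the opening in per cent of the stroke, from 0 (shut) to 100 (fully open). A call has 1 to 20 rows; each row shifts and turns the commanded pose from where the row before left it; what a row does not reach is not made up. The controller multiplies each number of a shift by 0.02 m and each number of a turn by 0.1 rad. A row lasts 1/8 s, in which the tool goes at most 62.5 mm and 10.7 degrees, less where a joint would pass 70% of its speed; a pose out of reach is approached as far as the arm can. A call with a number of a shift or a turn outside -1 to 1 is refused whole. A call with a gripper value outside its range is refused whole. The fingers move at their own pace and stop on an object; "squeeze" is the grip in N (left out, the last holds). Time passes only in rows, so rows that do not move let the fingers close. It gives the time, the measured TCP pose, the force and the opening at its end, in the units of the state.
- observe(): the state, without advancing time (a new reading comes with each control period).
- cams.capture(name): name is "side" or "top" or "wrist"; returns the picture (400x640x3 uint8, red, green, blue); there is no depth.
- cams.calibration(name): a dict with "intrinsics" (3x3 intrinsics, pixels), "rvec" (rotation vector, rad) and "tvec" (3), from world to camera coordinates, as OpenCV has them. Camera axes: x right, y down, z forward; pixel columns grow to the right and rows downward; lengths in m; the calibration is good to about 2 mm. The wrist camera is an equidistant fisheye: a pixel r from the principal point sees the ray r / f radians off the axis. A picture is of the moment at which its call begins: read the wrist's pose just before it. calibration takes no time and is no camera call; for the wrist camera it gives the pose at the moment of the call.
- r.close_job(): hands the job in, once; it reports no verdict.
The state is a dict: "time_s": time; "joint_pos": joint angles; "qvel": joint speeds; "joint_efforts": joint torques, N m; "tool_pos": TCP position; "tcp_rot": TCP orientation; "wrist_force": force on the tool from outside, world axes, zero at the start; "moment": the same for the moment, N m; "grip_width": opening from 0.0 (shut) to 1.0 (fully open).
Only numpy, scipy, OpenCV 4.12 (cv2) and the standard library are available. Lean on these libraries where they do the work, as an engineer would, in place of code of your own. Each camera call takes 0.05 s, during which the arm holds its last target.

## Task

Clear the ink roller and the two plate cases from under the drying rack. The roller, and a case that still holds its copper plates, go in the blue kit tray; an empty case goes in the yellow returns tray (the cases look alike and one or both may be empty, so feel their weight). Lay all flat on the tray floor side by side, cases lid up and the roller as it lies now, set down gently, not dropped, and leave the jars, bottle, tape, knife and black baren where they are.

Things in the scene. Friction and masses are not known exactly. Their poses are not given: they have to be found in the camera images.
- rack: fixed drying rack: two level rails 16 mm thick, 660 mm long, along y at x = -45 and +45 mm, underside 240 mm up; end posts at x = 25, y = +-310 mm. Origin: on the table midway under the rails; -x faces the robot. Pieces and a jar lie below in a row along y, 115 mm apart, any order. Rails block a vertical tool: lean it about 40 deg, fingers away from the robot; lift 45 mm, draw out to -x by 150 mm.
- kit_tray: blue open tray, fixed: 200 (x) by 280 (y) mm outside, 30 mm high, walls and floor 5 mm thick. Origin: centre of its underside; x, y along its sides, z up. Two pieces fit side by side at y = +65 and -65 mm, lying along x or up to 0.3 rad askew. Stands left or right of the robot, in front of the rack.
- returns_tray: yellow open tray, fixed: 200 (x) by 280 (y) mm outside, 30 mm high, walls and floor 5 mm thick. Origin: centre of its underside; x, y along its sides, z up. Two pieces fit side by side at y = +65 and -65 mm, lying along x or up to 0.3 rad askew. Stands left or right of the robot, in front of the rack.
- case_a: closed wooden box, dark lid, brass bands, 120 (x, length) by 46 (y) by 40 mm (z, up); origin: centre of its underside. Starts flat under the rack, x roughly along the rack's x. Rigid: grip across y with 60 N. Both cases look alike, but each is either empty (0.13 kg, 1.3 N) or holds loose copper plates (0.5 to 0.65 kg in all, 5 to 6.4 N); at most one is loaded.
- case_b: closed wooden box, dark lid, brass bands, 120 (x, length) by 46 (y) by 40 mm (z, up); origin: centre of its underside. Starts flat under the rack, x roughly along the rack's x. Rigid: grip across y with 60 N. Both cases look alike, but each is either empty (0.13 kg, 1.3 N) or holds loose copper plates (0.5 to 0.65 kg in all, 5 to 6.4 N); at most one is loaded.
- roller: ink roller, 0.2-0.3 kg, 150 mm long, level on drum and foot. Black drum 40 mm thick, 60 wide (69 over its fork) at x = 52 mm; red handle 22 mm thick from x = 12 to -80 mm, axis at z = 22 mm; foot 30 mm wide, 11 high at x = -73 mm. Origin: on the table under its middle; x from handle to drum, z up. Balances near x = +25 mm; grip the handle across y at x = -12 mm with 80 N.
- baren: flat black disc, 90 mm across and 20 mm high, loose, between robot and rack; origin at its underside; leave alone
- jar_red: ink jar with red cap, 60 mm across, 65 mm high, loose, in the row under the rack; origin at its underside; leave alone
- jar_blue: ink jar with blue cap, 60 mm across, 65 mm high, loose, behind the rack; origin at its underside; leave alone
- tape: cork-coloured roll of tape, 90 mm across, 35 mm high, loose, right of the rack; origin at its underside; leave alone
- knife: ink spatula lying flat, about 250 mm long and up to 80 mm wide, 20 mm high, loose, left of the rack; leave alone
- bottle: amber bottle, 56 mm across, 140 mm high, loose, left of the rack; origin at its underside; leave alone

How it is judged:
At the end, for the whole second after the job is handed in: Roller and any loaded case (presses > 4 N) in the kit tray, empty cases (< 2.8 N) in the returns tray; each origin within 75 mm (x), 125 mm (y) of the tray centre and < 13 mm above its underside; cases within 0.12 rad, roller within 0.15 rad of level; all at rest (< 0.02 m/s) (((x of case_a in the frame of kit_tray between -0.075 and 0.075 m and y of case_a in the frame of kit_tray between -0.125 and 0.125 m and z of case_a in the frame of kit_tray between 0 and 0.013 m and contact force between case_a and kit_tray above 4 N) or (x of case_a in the frame of returns_tray between -0.075 and 0.075 m and y of case_a in the frame of returns_tray between -0.125 and 0.125 m and z of case_a in the frame of returns_tray between 0 and 0.013 m and contact force between case_a and returns_tray below 2.8 N)) and angle between each of case_a, case_b's own z axis and vertical below 0.12 rad and linear speed of each of case_a, case_b, roller below 0.02 m/s and ((x of case_b in the frame of kit_tray between -0.075 and 0.075 m and y of case_b in the frame of kit_tray between -0.125 and 0.125 m and z of case_b in the frame of kit_tray between 0 and 0.013 m and contact force between case_b and kit_tray above 4 N) or (x of case_b in the frame of returns_tray between -0.075 and 0.075 m and y of case_b in the frame of returns_tray between -0.125 and 0.125 m and z of case_b in the frame of returns_tray between 0 and 0.013 m and contact force between case_b and returns_tray below 2.8 N)) and x of roller in the frame of kit_tray between -0.075 and 0.075 m and y of roller in the frame of kit_tray between -0.125 and 0.125 m and z of roller in the frame of kit_tray between 0 and 0.013 m and angle between roller's own z axis and vertical below 0.15 rad); the robot touches nothing.
It fails at once if a jar, the bottle, tape, knife or baren is moved more than 30 mm (distance of any of baren, jar_red, jar_blue, tape, knife, bottle from where it was at the start of the episode above 0.03 m).
It fails at once if a case or the roller is dropped into a tray (over 0.7 m/s within 30 mm of a tray's underside: a fall of some 25 mm) ((horizontal distance between case_a and kit_tray below 0.16 m and z of case_a in the frame of kit_tray below 0.03 m and linear speed of case_a above 0.7 m/s) or (horizontal distance between case_a and returns_tray below 0.16 m and z of case_a in the frame of returns_tray below 0.03 m and linear speed of case_a above 0.7 m/s) or (horizontal distance between case_b and kit_tray below 0.16 m and z of case_b in the frame of kit_tray below 0.03 m and linear speed of case_b above 0.7 m/s) or (horizontal distance between case_b and returns_tray below 0.16 m and z of case_b in the frame of returns_tray below 0.03 m and linear speed of case_b above 0.7 m/s) or (horizontal distance between roller and kit_tray below 0.16 m and z of roller in the frame of kit_tray below 0.03 m and linear speed of roller above 0.7 m/s) or (horizontal distance between roller and returns_tray below 0.16 m and z of roller in the frame of returns_tray below 0.03 m and linear speed of roller above 0.7 m/s)).
It also fails if it takes over 72 s, if anything falls off the work surface, if the arm or the gripper's body presses on something with over 40 N, if the wrist force passes 120 N, or if a joint passes its speed limit or range.

## Working session

There is one attempt and no reset: what is moved stays moved. The work goes in short steps, Python scripts to look and compute and a tool call to move; the robot and the scene stay as the last step left them, time stands still between calls to the robot, and variables do not carry over. Pictures are saved under pics/ and viewed, and the job is handed in when it is done.

Besides the shell and the picture viewer there is one more tool, called after ">>>" by a JSON object that holds its "api" and its "payload", one argument or row to a line. drive_tool: Moves the arm, as the interface text tells. Its arguments: {"type":"object","properties":{"rows":{"type":"string"},"squeeze":{"type":"number"}},"required":["rows"]}

```bash
ls; mkdir -p pics
python3 - <<'E'
from cell import observe,cams,r
import cv2
print(observe())
for n in("side","top","wrist"):
    c=cams.calibration(n);print(n,c)
    cv2.imwrite(f"pics/{n}0.png",cams.capture(n)[:,:,::-1])
E
```

```text
pics
{'time_s': 0.0, 'joint_pos': array([ 1.12702344e+00,  2.60649674e-01, -1.39416106e-01,  1.17269116e+00,
       -2.04877919e-05,  1.57079357e+00]), 'qvel': array([ 9.94229097e-04,  2.29946303e-04, -4.74267116e-05,  4.88445337e-04,
       -1.05210990e-03,  5.45970788e-04]), 'joint_efforts': array([ 4.19562624e-03, -4.05673885e+01,  2.53923637e+01,  1.85297773e-02,
        1.20315494e-04, -8.17840942e-06]), 'tool_pos': array([0.22511324, 0.47351072, 0.23046512]), 'tcp_rot': array([-3.13963204e+00,  2.04823474e-05,  2.69782256e+00]), 'wrist_force': array([-0.07327457,  0.38529109, -0.12381471]), 'moment': array([ 0.03291478, -0.03486745, -0.00119208]), 'grip_width': 1.0016712259671148}
side {'intrinsics': array([[515.89164143,   0.        , 310.70170514],
       [  0.        , 515.89164143, 193.78113518],
       [  0.        ,   0.        ,   1.        ]]), 'rvec': array([ 2.20672269, -0.71798257,  0.33432357]), 'tvec': array([-0.46701745,  0.24769649,  1.25046192])}
top {'intrinsics': array([[390.14295856,   0.        , 325.49995071],
       [  0.        , 390.14295856, 201.62092881],
       [  0.        ,   0.        ,   1.        ]]), 'rvec': array([ 2.11869353, -2.1759585 ,  0.10723645]), 'tvec': array([0.04998618, 0.5941791 , 1.19998289])}
wrist {'intrinsics': array([[309.70691629,   0.        , 323.26221167],
       [  0.        , 309.70691629, 203.33998525],
       [  0.        ,   0.        ,   1.        ]]), 'rvec': array([-2.42131325, -1.53093693, -0.2404416 ]), 'tvec': array([-0.5229311 , -0.04082802,  0.38158571])}
```

View pics/side0.png

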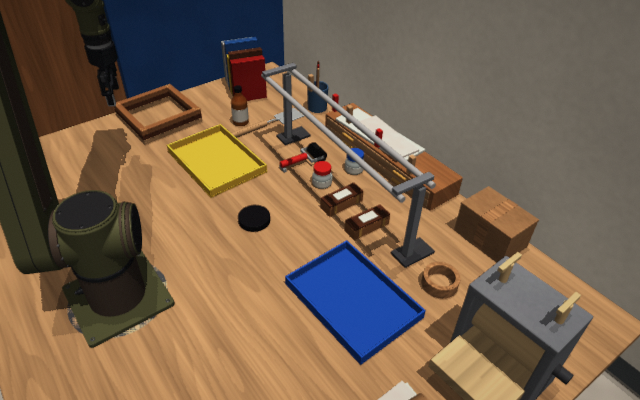

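View pics/top0.png

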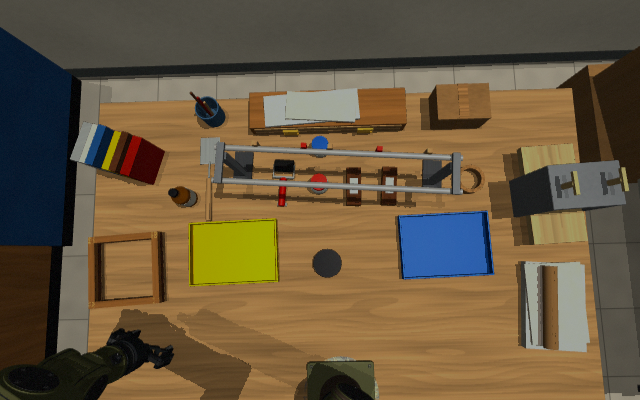

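View pics/wrist0.png

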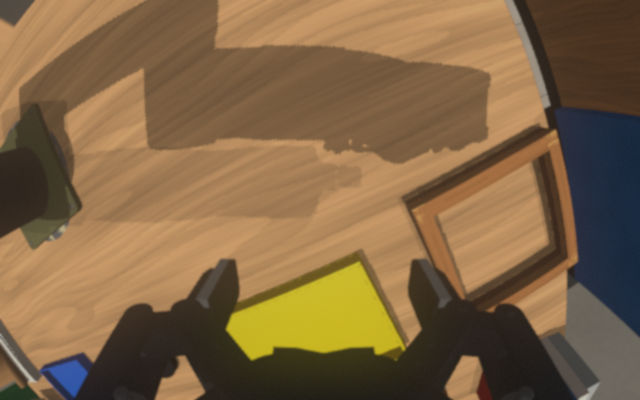

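The row from left to right is roller, red jar, case, case; the yellow tray is on the left and the blue one on the right. I'll zoom in to localise them.

Run:
```python
import cv2
t=cv2.imread("pics/top0.png");s=cv2.imread("pics/side0.png")
cv2.imwrite("pics/t_zoom.png",cv2.resize(t[130:220,200:500],(0,0),fx=2.66,fy=2.66*2,interpolation=cv2.INTER_CUBIC))
cv2.imwrite("pics/t_zoomA.png",cv2.resize(t[140:220,260:410],None,fx=5,fy=5,interpolation=cv2.INTER_CUBIC))
cv2.imwrite("pics/s_zoomA.png",cv2.resize(s[130:250,265:425],None,fx=5,fy=5,interpolation=cv2.INTER_CUBIC))
```

```text
(no output)
```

View pics/t_zoomA.png

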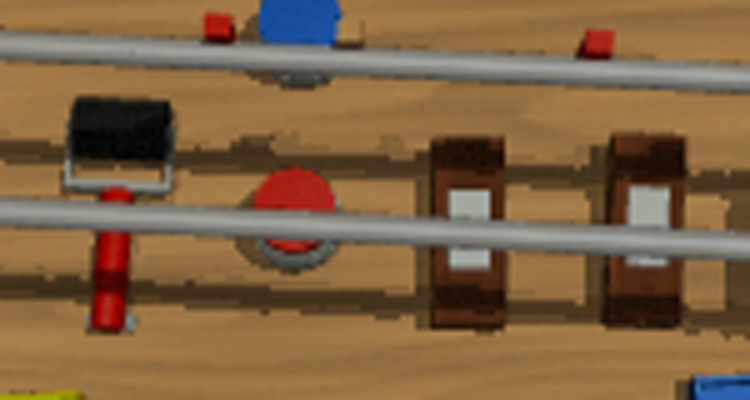

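View pics/s_zoomA.png

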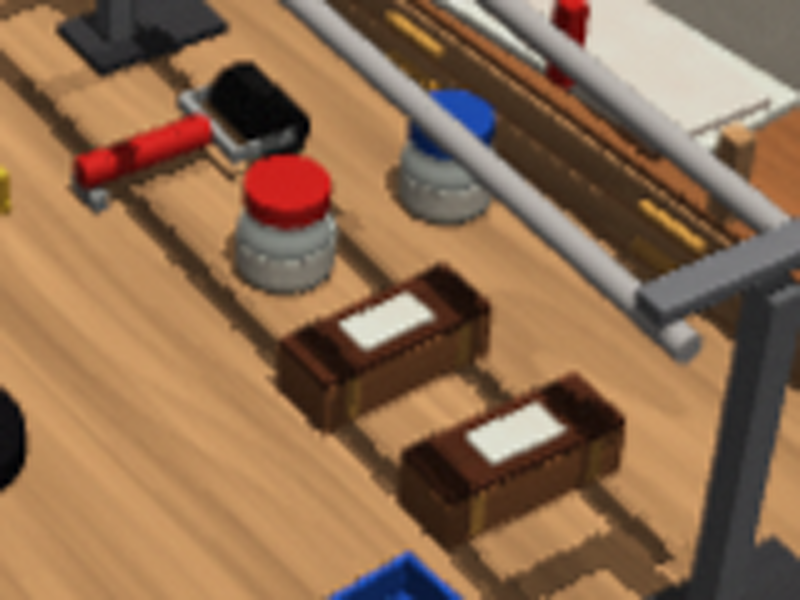

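```bash
cat > h.py <<'E'
import numpy as np,cv2
from cell import observe,cams,r
def ray(n,uv,z):
    c=cams.calibration(n);K=c["intrinsics"];R,_=cv2.Rodrigues(c["rvec"]);t=c["tvec"].ravel()
    uv=np.atleast_2d(uv).astype(float)
    d=np.c_[(uv-K[[0,1],2])/K[0,0],np.ones(len(uv))]@R
    o=-R.T@t
    s=(z-o[2])/d[:,2]
    return (o+d*s[:,None])
def proj(n,P):
    c=cams.calibration(n)
    return cv2.projectPoints(np.atleast_2d(P).astype(float),c["rvec"],c["tvec"],c["intrinsics"],None)[0][:,0]
E
python3 - <<'E'
from h import *
np.set_printoptions(precision=4,suppress=True)
T=lambda p:np.array(p)/5+[260,140]-0.4
S=lambda p:np.array(p)/5+[265,130]-0.4
for nm,p in dict(c1=[(432,138),(504,138),(504,328),(432,328)],c2=[(612,134),(686,136),(684,328),(603,328)]).items(): print(nm,ray("top",T(p),.04))
for nm,p in dict(c1=[(440,265),(490,305),(328,378),(280,345)],c2=[(575,375),(625,420),(455,495),(402,455)]).items(): print(nm+'s',ray("side",S(p),.04))
print("handle",ray("top",T([(117,190),(108,330)]),.022),ray("top",T([(75,128),(172,130)]),.03), ray("side",S([(78,170),(205,130)]),.022))
print("jar",ray("top",T([(294,210)]),.065))
s=cv2.imread("pics/top0.png");hsv=cv2.cvtColor(s,cv2.COLOR_BGR2HSV)
for nm,lo,hi in(("blue",(105,180,60),(125,255,255)),("yel",(24,180,80),(34,255,255))):
    m=cv2.inRange(hsv,lo,hi); m[:205]=0; m[:,:100]=0
    n,l,st,ce=cv2.connectedComponentsWithStats(m);i=1+st[1:,4].argmax()
    pts=np.argwhere(l==i)[:,::-1].astype(np.float32); rc=cv2.minAreaRect(pts);b=cv2.boxPoints(rc)
    P=ray("top",b,.03);print(nm,st[i],b,P,P.mean(0),np.linalg.norm(np.diff(P,axis=0),axis=1))
c=cams.calibration("top");R,_=cv2.Rodrigues(c["rvec"]);print(-R.T@c["tvec"])
print("rail",ray("top",[(220,148),(460,156),(220,180.),(460,189)],.256))
print("baren",ray("top",[(327,263)],.02))
E
```

```text
c1 [[ 0.7038 -0.0342  0.04  ]
 [ 0.7024 -0.08    0.04  ]
 [ 0.5805 -0.0757  0.04  ]
 [ 0.5817 -0.0303  0.04  ]]
c2 [[ 0.7029 -0.1488  0.04  ]
 [ 0.7002 -0.1957  0.04  ]
 [ 0.5773 -0.1886  0.04  ]
 [ 0.5787 -0.1378  0.04  ]]
c1s [[ 0.7021 -0.04    0.04  ]
 [ 0.7027 -0.0842  0.04  ]
 [ 0.5888 -0.0785  0.04  ]
 [ 0.5836 -0.0409  0.04  ]]
c2s [[ 0.7026 -0.1573  0.04  ]
 [ 0.7005 -0.2005  0.04  ]
 [ 0.5875 -0.1902  0.04  ]
 [ 0.5837 -0.1501  0.04  ]]
handle [[0.6795 0.1702 0.022 ]
 [0.5883 0.1771 0.022 ]] [[0.7195 0.196  0.03  ]
 [0.7163 0.1331 0.03  ]] [[0.5917 0.1777 0.022 ]
 [0.68   0.1648 0.022 ]]
jar [[0.6554 0.0541 0.065 ]]
blue [ 399  211   95   68 5379] [[397.957  215.705 ]
 [489.8506 210.7378]
 [493.2665 273.9315]
 [401.3729 278.8987]] [[ 0.5449 -0.1935  0.03  ]
 [ 0.5527 -0.4821  0.03  ]
 [ 0.3568 -0.4777  0.03  ]
 [ 0.3484 -0.1947  0.03  ]] [ 0.4507 -0.337   0.03  ] [0.2887 0.1959 0.2831]
yel [ 189  218   90   68 5421] [[185.8629 222.2569]
 [275.8878 217.7556]
 [279.0723 281.4464]
 [189.0474 285.9476]] [[0.5423 0.4821 0.03  ]
 [0.5489 0.1934 0.03  ]
 [0.3495 0.1854 0.03  ]
 [0.3422 0.4683 0.03  ]] [0.4457 0.3323 0.03  ] [0.2888 0.1996 0.283 ]
[0.4438 0.0081 1.2643]
rail [[ 0.7202  0.3072  0.256 ]
 [ 0.6787 -0.3259  0.256 ]
 [ 0.6336  0.3065  0.256 ]
 [ 0.5914 -0.3201  0.256 ]]
baren [[0.4023 0.0347 0.02  ]]
```

```bash
cat >> h.py <<'E'
from scipy.spatial.transform import Rotation as Ro
def Rt(psi,lean=0.698):
    z=np.array([np.sin(lean),0,-np.cos(lean)]);y=np.array([0,1.,0])
    return Ro.from_matrix(Ro.from_euler('z',psi).as_matrix()@np.c_[np.cross(y,z),y,z])
def tcp_for(px,py,pz,psi,lean=0.698):  # tcp for grasp point
    return np.array([px,py,pz])+0.019*Rt(psi,lean).as_matrix()[:,2]
def delta(pos,psi,lean=0.698):
    o=observe();R0=Ro.from_euler('xyz',o["tcp_rot"])
    rv=(Rt(psi,lean)*R0.inv()).as_rotvec()
    np.set_printoptions(precision=3,suppress=True)
    print("target",np.array(pos),"shift units",(np.array(pos)-o["tool_pos"])/.02,"turn units",rv/.1)
    print("t",o["time_s"],"q",o["joint_pos"],"F",o["wrist_force"],"g",o["grip_width"])
E
python3 - <<'E'
from h import *
o=observe();R0=Ro.from_euler('xyz',o["tcp_rot"])
c=cams.calibration("wrist");R,_=cv2.Rodrigues(c["rvec"]);p=-R.T@c["tvec"]
print("cam in tool",R0.inv().apply(p-o["tool_pos"]), "cam z in tool",R0.inv().apply(R[2]))
# overlay check
def box(x,y,ps,nm,img,col):
    q=np.array([[sx*.06,sy*.023,z] for z in(0,.04) for sx,sy in((1,1),(1,-1),(-1,-1),(-1,1))])
    P=Ro.from_euler('z',ps).apply(q)+[x,y,0];u=proj(nm,P)*1
    return u
def roll(x,y,ps):
    q=np.array([[-.08,0,.022],[.012,0,.022],[.052,.03,.04],[.052,-.03,.04],[.075,0,.02],[.052,.0345,.02],[.052,-.0345,.02],[-.08,.011,.022],[-.08,-.011,.022]])
    return Ro.from_euler('z',ps).apply(q)+[x,y,0]
for nm,(x0,x1,y0,y1) in dict(top=(260,410,140,220),side=(265,425,130,250)).items():
    im=cv2.resize(cv2.imread(f"pics/{nm}0.png")[y0:y1,x0:x1],None,fx=5,fy=5,interpolation=cv2.INTER_CUBIC)
    f=lambda u:tuple(int(v) for v in ((u-[x0,y0])+.5)*5)
    for b in((.642,-.058,-.03),(.641,-.170,-.08)):
        u=box(*b,nm,im,0)
        for i in range(4):
            cv2.line(im,f(u[i]),f(u[(i+1)%4]),(0,255,255));cv2.line(im,f(u[4+i]),f(u[4+(i+1)%4]),(0,255,0))
    for p in proj(nm,roll(.668,.170,-.1)): cv2.circle(im,f(p),4,(255,255,0),1)
    cv2.imwrite(f"pics/ov_{nm}.png",im)
g=tcp_for(.668-.012,.1712,.0255,-.1);print(g)
pre=g-.16*Rt(-.1).as_matrix()[:,2]
delta(pre,-.1)
E
```

```text
cam in tool [ 0.07945761 -0.00096833 -0.14386476] cam z in tool [-3.09601466e-01 -1.36312603e-04  9.50866401e-01]
[0.66815004 0.16998093 0.01094355]
target [0.566 0.18  0.134] shift units [ 17.033 -14.671  -4.857] turn units [-1.869 -6.76   3.302]
t 0.15 q [ 1.127  0.261 -0.139  1.173  0.     1.571] F [0.011 0.075 0.308] g 0.9959892075786806
```

View pics/ov_top.png

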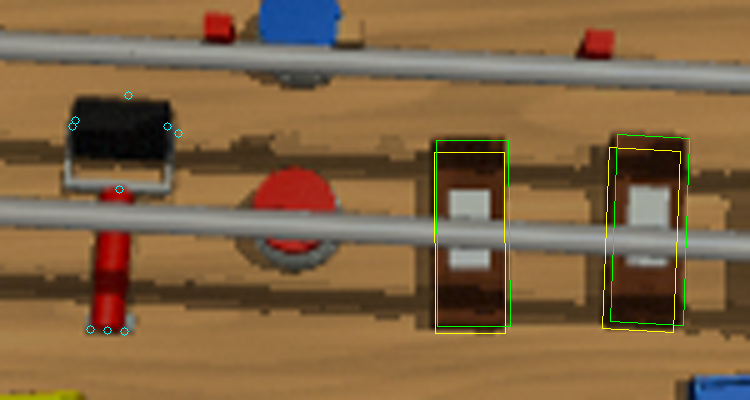

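View pics/ov_side.png

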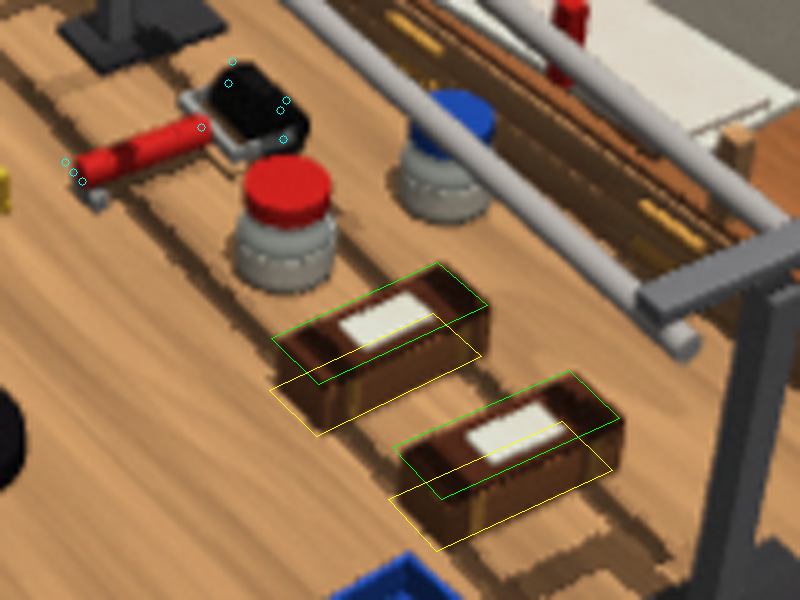

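>>> {"api": "drive_tool", "payload": {
  "rows": "1 -0.86 -0.28 -0.11 -0.4 0.19 65;1 -0.86 -0.28 -0.11 -0.4 0.19 65;1 -0.86 -0.28 -0.11 -0.4 0.19 65;1 -0.86 -0.28 -0.11 -0.4 0.19 65;1 -0.86 -0.28 -0.11 -0.4 0.19 65;1 -0.86 -0.28 -0.11 -0.4 0.19 65;1 -0.86 -0.28 -0.11 -0.4 0.19 65;1 -0.86 -0.28 -0.11 -0.4 0.19 65;1 -0.86 -0.28 -0.11 -0.4 0.19 65;1 -0.86 -0.28 -0.11 -0.4 0.19 65;1 -0.86 -0.28 -0.11 -0.4 0.19 65;1 -0.86 -0.28 -0.11 -0.4 0.19 65;1 -0.86 -0.28 -0.11 -0.4 0.19 65;1 -0.86 -0.28 -0.11 -0.4 0.19 65;1 -0.86 -0.28 -0.11 -0.4 0.19 65;1 -0.86 -0.28 -0.11 -0.4 0.19 65;1 -0.86 -0.28 -0.11 -0.4 0.19 65;0 0 0 0 0 0 65;0 0 0 0 0 0 65",
  "squeeze": 80
}}

```text
time_s: 2.52
tool_pos: [0.5651, 0.1819, 0.136]
tcp_rot: [3.136, 0.701, 3.033]
wrist_force: [-0.5, 0.1, -0.1]
grip_width: 0.649
```

Run:
```python
from h import *
g=tcp_for(.670-.012,.1705,.0255,-.095)
delta(g,-.095); print(g, Rt(-.095).as_matrix()[:,2])
cv2.imwrite("pics/w1.png",cams.capture("wrist")[:,:,::-1])
```

```text
target [0.67  0.169 0.011] shift units [ 5.252 -0.629 -6.253] turn units [-0.042  0.034  0.102]
t 2.525 q [ 0.513  0.161 -0.861 -0.056 -0.38   0.5  ] F [-0.475  0.072 -0.058] g 0.6488067076996771
[0.67  0.169 0.011] [ 0.64  -0.061 -0.766]
```

View pics/w1.png

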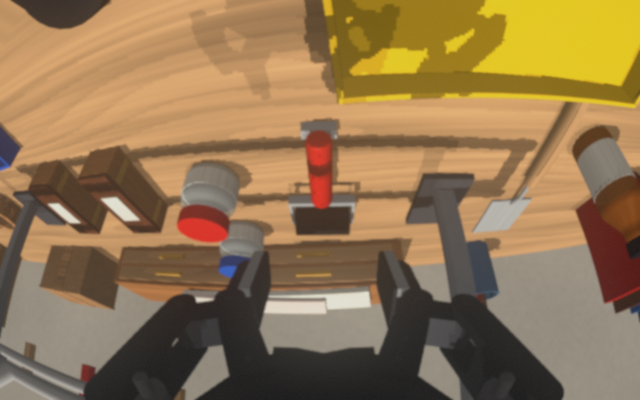

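>>> {"api": "drive_tool", "payload": {
  "rows": "0.66 -0.08 -0.78 0 0 0.01 65;0.66 -0.08 -0.78 0 0 0.01 65;0.66 -0.08 -0.78 0 0 0.01 65;0.66 -0.08 -0.78 0 0 0.01 65;0.66 -0.08 -0.78 0 0 0.01 65;0.66 -0.08 -0.78 0 0 0.01 65;0.66 -0.08 -0.78 0 0 0.01 65;0.63 -0.08 -0.79 0 0 0.01 65;0 0 0 0 0 0 65;0 0 0 0 0 0 65"
}}

```text
time_s: 3.82
tool_pos: [0.6703, 0.1696, 0.0116]
tcp_rot: [3.135, 0.702, 3.041]
wrist_force: [0.2, 0.0, 0.5]
grip_width: 0.648
```

Run:
```python
from h import *
g=tcp_for(.670-.012,.1705,.0255,-.095)
delta(g,-.095)
cv2.imwrite("pics/w2.png",cams.capture("wrist")[:,:,::-1])
```

```text
target [0.67  0.169 0.011] shift units [-0.006 -0.015 -0.034] turn units [-0.043  0.046  0.014]
t 3.825 q [ 0.386  0.511 -0.818 -0.403 -0.301  0.383] F [0.231 0.045 0.474] g 0.6478291420947465
```

View pics/w2.png

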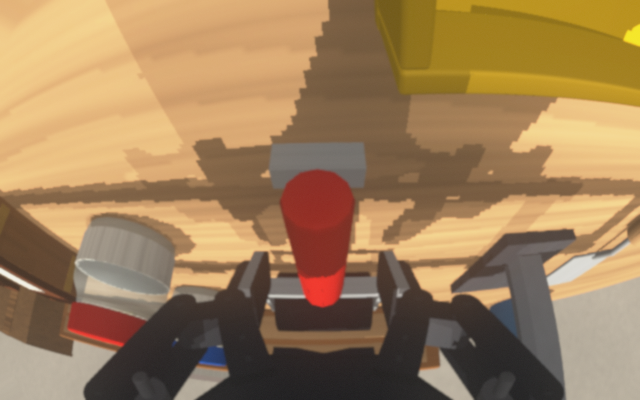

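The handle is centred between the fingers at about (320,290). I'll close and lift.

>>> {"api": "drive_tool", "payload": {
  "rows": "0 0 0 0 0 0 0;0 0 0 0 0 0 0;0 0 0 0 0 0 0;0 0 0 0 0 0 0;0 0 0 0 0 0 0;0 0 0 0 0 0 0;0 0 0.4 0 0 0 0;0 0 0.6 0 0 0 0;0 0 0.7 0 0 0 0;0 0 0.6 0 0 0 0;0 0 0 0 0 0 0;0 0 0 0 0 0 0",
  "squeeze": 80
}}

```text
time_s: 5.38
tool_pos: [0.67, 0.1688, 0.0568]
tcp_rot: [3.136, 0.701, 3.041]
wrist_force: [0.0, -0.6, -1.5]
grip_width: 0.232
```

Run:
```python
from h import *
delta([.52,.18,.13],0)
cv2.imwrite("pics/w3.png",cams.capture("wrist")[:,:,::-1])
cv2.imwrite("pics/s3.png",cams.capture("side")[80:280,180:500,::-1].repeat(2,0).repeat(2,1))
```

```text
target [0.52 0.18 0.13] shift units [-7.502  0.56   3.658] turn units [-0.041  0.035  0.971]
t 5.375 q [ 0.384  0.421 -0.779 -0.273 -0.301  0.382] F [ 0.02  -0.637 -1.513] g 0.23150370003494802
```

View pics/w3.png

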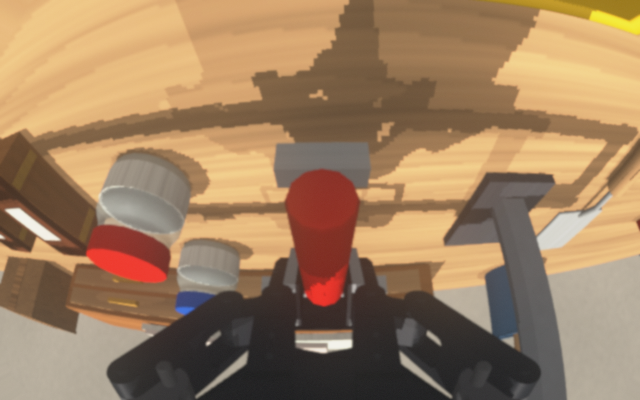

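View pics/s3.png

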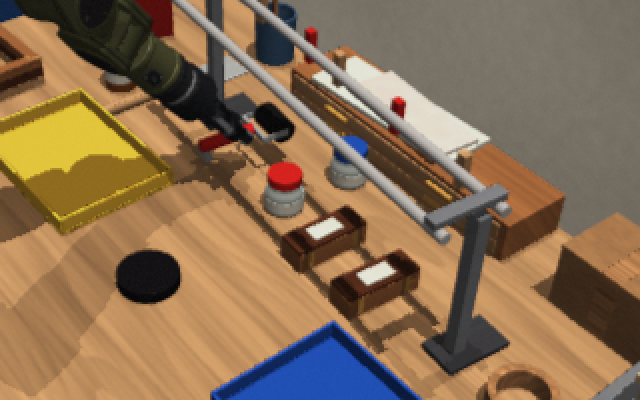

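>>> {"api": "drive_tool", "payload": {
  "rows": "-0.5 0 0 0 0 0 0;-1 0 0 0 0 0 0;-1 0 0 0 0 0 0;-1 0 0 0 0 0 0;-1 0 0 0 0 0 0;-1 0 0 0 0 0 0;-1 0 0 0 0 0 0;-1 0 0.3 0 0 0 0;-0.5 -0.3 0.6 0 0 0.05 0;-0.2 -0.6 0.6 0 0 0.05 0;-0.2 -0.9 0.6 0 0 0.05 0;-0.2 -1 0.6 0 0 0.05 0;-0.2 -1 0.6 0 0 0.05 0;-0.2 -1 0.4 0 0 0.05 0;-0.2 -1 0 0 0 0.05 0;-0.2 -1 0 0 0 0.05 0;-0.2 -1 0 0 0 0.05 0;-0.2 -1 0 0 0 0.05 0;-0.2 -1 0 0 0 0.05 0;-0.2 -1 0 0 0 0.05 0"
}}

```text
time_s: 7.98
tool_pos: [0.4653, -0.0475, 0.1311]
tcp_rot: [3.137, 0.702, 3.101]
wrist_force: [-0.0, -0.0, -2.1]
grip_width: 0.234
```

>>> {"api": "drive_tool", "payload": {
  "rows": "-0.1 -1 0 0 0 0.05 0;-0.1 -1 0 0 0 0.05 0;-0.1 -1 0 0 0 0.05 0;-0.1 -1 0 0 0 0.05 0;0 -1 0 0 0 0.05 0;0 -1 0 0 0 0.05 0;0 -1 0 0 0 0.05 0;0 -1 0 0 0 0 0;0 -1 0 0 0 0 0;0 -1 0 0 0 0 0;0 -1 0 0 0 0 0;0 -1 0 0 0 0 0;0 -1 0 0 0 0 0;0 -1 0 0 0 0 0;0 -1 0 0 0 0 0;0 -1 0 0 0 0 0;0 -1 0 0 0 0 0;0 0 0 0 0 0 0;0 0 0 0 0 0 0"
}}

```text
time_s: 10.35
tool_pos: [0.458, -0.3865, 0.1306]
tcp_rot: [3.134, 0.701, 3.134]
wrist_force: [-0.8, 0.3, -2.7]
grip_width: 0.23
```

Run:
```python
from h import *
delta([.450,-.401,.0170],0)
cv2.imwrite("pics/w4.png",cams.capture("wrist")[:,:,::-1])
cv2.imwrite("pics/t4.png",cams.capture("top")[150:350,320:640,::-1].repeat(2,0).repeat(2,1))
```

```text
target [ 0.45  -0.401  0.017] shift units [-0.4   -0.724 -5.678] turn units [-0.058  0.033  0.023]
t 10.35 q [-0.995  0.252 -0.711  0.18   0.574 -0.863] F [-0.772  0.33  -2.684] g 0.23004536255830094
```

View pics/w4.png

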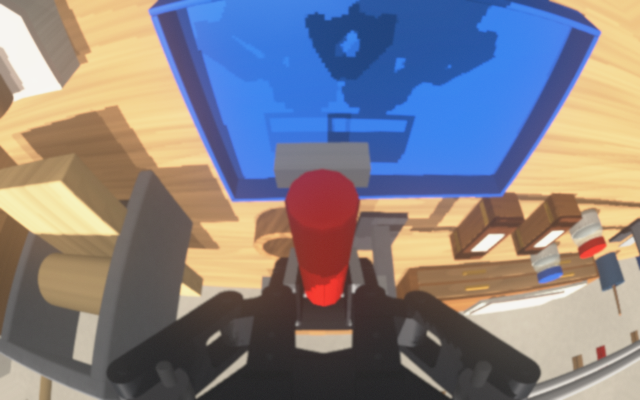

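View pics/t4.png

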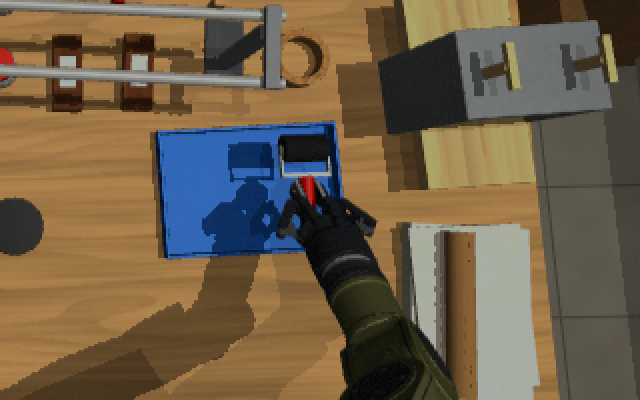

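>>> {"api": "drive_tool", "payload": {
  "rows": "-0.1 -0.15 -0.75 0 0 0 0;-0.1 -0.15 -0.75 0 0 0 0;-0.1 -0.15 -0.75 0 0 0 0;-0.1 -0.15 -0.75 0 0 0 0;0 0 -0.75 0 0 0 0;0 0 -0.75 0 0 0 0;0 0 -0.5 0 0 0 0;0 0 -0.3 0 0 0 0;0 0 -0.2 0 0 0 0;0 0 -0.1 0 0 0 0;0 0 0 0 0 0 0;0 0 0 0 0 0 0"
}}

```text
time_s: 11.95
tool_pos: [0.4506, -0.3993, 0.0195]
tcp_rot: [3.137, 0.703, 3.136]
wrist_force: [-0.7, 0.4, -1.5]
grip_width: 0.23
```

Run:
```python
from h import *
delta([.450,-.399,.0170],0)
cv2.imwrite("pics/s5.png",cams.capture("side")[200:400,260:460,::-1].repeat(3,0).repeat(3,1))
```

```text
target [ 0.45  -0.399  0.017] shift units [-0.03   0.016 -0.127] turn units [-0.038  0.045  0.021]
t 11.95 q [-1.024  0.458 -0.821 -0.122  0.585 -0.894] F [-0.651  0.374 -1.543] g 0.2295447464311515
```

View pics/s5.png

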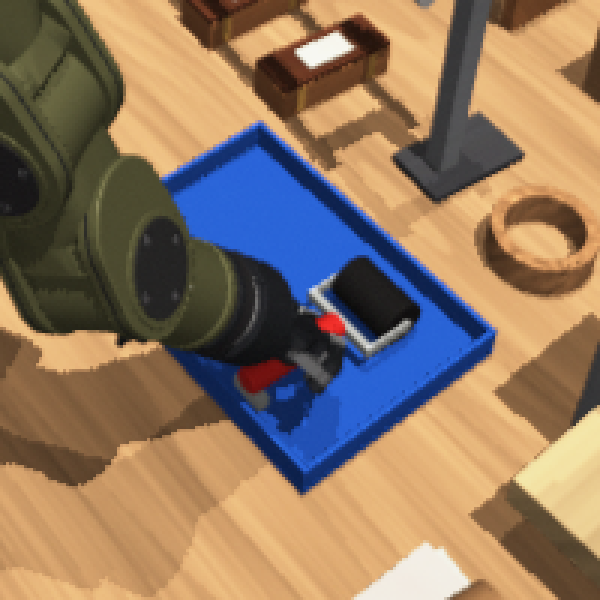

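>>> {"api": "drive_tool", "payload": {
  "rows": "0 0 -0.08 0 0 0 0;0 0 -0.08 0 0 0 0;0 0 0 0 0 0 0;0 0 0 0 0 0 0"
}}

```text
time_s: 12.5
tool_pos: [0.4511, -0.3994, 0.017]
tcp_rot: [3.137, 0.704, 3.137]
wrist_force: [-2.0, 1.1, 5.3]
grip_width: 0.232
```

>>> {"api": "drive_tool", "payload": {
  "rows": "0 0 0 0 0 0 30;0 0 0 0 0 0 40;0 0 0 0 0 0 60;0 0 0 0 0 0 60;0 0 0 0 0 0 60;-0.32 0 0.38 0 0 0 60;-0.64 0 0.77 0 0 0 60;-0.64 0 0.77 0 0 0 60;-0.64 0 0.77 0 0 0 60;-0.64 0 0.77 0 0 0 60;-0.3 0 0.77 0 0 0 80;0 0 0.6 0 0 0 80;0 0 0 0 0 0 80;0 0 0 0 0 0 80",
  "squeeze": 60
}}

```text
time_s: 14.25
tool_pos: [0.3868, -0.3988, 0.1122]
tcp_rot: [3.135, 0.702, 3.136]
wrist_force: [-0.6, -0.2, 1.0]
grip_width: 0.799
```

Run:
```python
from h import *
g=tcp_for(.642,-.170,.0305,-.08);pre=g-.16*Rt(-.08).as_matrix()[:,2]
delta(pre,-.08);print(g)
cv2.imwrite("pics/w6.png",cams.capture("wrist")[:,:,::-1])
cv2.imwrite("pics/s6.png",cams.capture("side")[130:330,260:460,::-1].repeat(3,0).repeat(3,1))
```

```text
target [ 0.552 -0.163  0.139] shift units [ 8.242 11.801  1.316] turn units [-0.046  0.039 -0.781]
t 14.25 q [-1.148  0.256 -0.758  0.225  0.631 -1.035] F [-0.59  -0.207  0.999] g 0.7989386207733171
[ 0.654 -0.171  0.016]
```

View pics/w6.png

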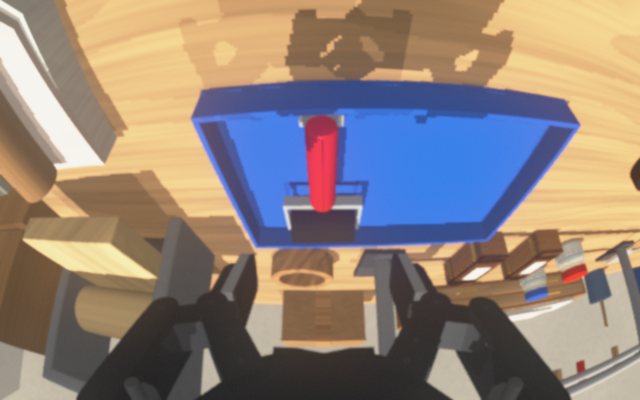

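View pics/s6.png

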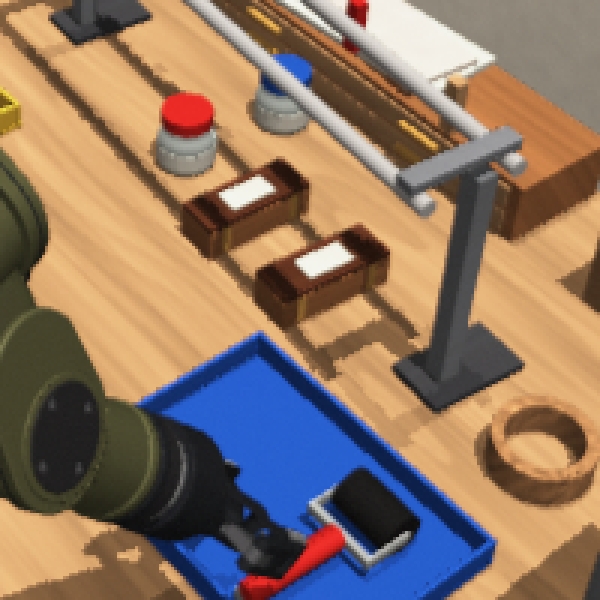

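>>> {"api": "drive_tool", "payload": {
  "rows": "0.5 0.9 0.3 0 0 -0.06 80;0.7 1 0.2 0 0 -0.06 80;0.7 1 0.1 0 0 -0.06 80;0.7 1 0.1 0 0 -0.06 80;0.7 1 0.1 0 0 -0.06 80;0.7 1 0.1 0 0 -0.06 80;0.7 1 0.1 0 0 -0.06 80;0.7 1 0.1 0 0 -0.06 80;0.7 1 0.1 0 0 -0.06 80;0.7 1 0.1 0 0 -0.06 80;0.7 1 0.02 0 0 -0.06 80;0.75 0.9 0 0 0 -0.06 80;0 0 0 0 0 -0.06 80;0 0 0 0 0 0 80"
}}

```text
time_s: 16.1
tool_pos: [0.5512, -0.1629, 0.1381]
tcp_rot: [3.135, 0.7, 3.058]
wrist_force: [0.4, -0.2, -0.5]
grip_width: 0.797
```

Run:
```python
from h import *
g=tcp_for(.642,-.170,.0305,-.08)
delta(g,-.08)
cv2.imwrite("pics/w7.png",cams.capture("wrist")[:,:,::-1])
```

```text
target [ 0.654 -0.171  0.016] shift units [ 5.151 -0.405 -6.108] turn units [-0.045  0.028 -0.001]
t 16.1 q [-0.404  0.099 -0.953 -0.154  0.21  -0.249] F [ 0.39  -0.157 -0.493] g 0.7965606592563147
```

View pics/w7.png

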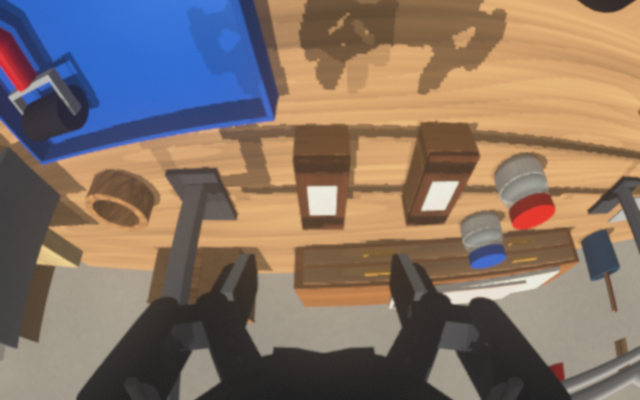

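>>> {"api": "drive_tool", "payload": {
  "rows": "0.64 -0.05 -0.76 0 0 0 80;0.64 -0.05 -0.76 0 0 0 80;0.64 -0.05 -0.76 0 0 0 80;0.64 -0.05 -0.76 0 0 0 80;0.64 -0.05 -0.76 0 0 0 80;0.64 -0.05 -0.76 0 0 0 80;0.64 -0.05 -0.76 0 0 0 80;0.64 -0.05 -0.76 0 0 0 80;0 0 0 0 0 0 80;0 0 0 0 0 0 30;0 0 0 0 0 0 0;0 0 0 0 0 0 0;0 0 0 0 0 0 0;0 0 0 0 0 0 0",
  "squeeze": 60
}}

```text
time_s: 17.9
tool_pos: [0.6543, -0.1712, 0.0178]
tcp_rot: [3.136, 0.703, 3.058]
wrist_force: [-1.5, -0.5, 3.2]
grip_width: 0.525
```

>>> {"api": "drive_tool", "payload": {
  "rows": "0 0 0.3 0 0 0 0;0 0 0.5 0 0 0 0;0 0 0.7 0 0 0 0;0 0 0.5 0 0 0 0;0 0 0.25 0 0 0 0;0 0 0 0 0 0 0;0 0 0 0 0 0 0;0 0 0 0 0 0 0"
}}

```text
time_s: 18.9
tool_pos: [0.6538, -0.1709, 0.0616]
tcp_rot: [3.135, 0.701, 3.057]
wrist_force: [-0.6, -0.2, -2.3]
grip_width: 0.53
```

Run:
```python
from h import *
delta([.5,-.17,.13],0)
cv2.imwrite("pics/w8.png",cams.capture("wrist")[:,:,::-1])
for i in range(3):
  print(observe()["wrist_force"],observe()["moment"]); cams.capture("top")
```

```text
target [ 0.5  -0.17  0.13] shift units [-7.689  0.047  3.42 ] turn units [-0.046  0.031  0.802]
t 18.9 q [-0.334  0.384 -0.849 -0.346  0.166 -0.193] F [-0.634 -0.208 -2.342] g 0.5295865121329771
[ 0.438  0.735 -1.329] [0.072 0.768 0.036]
[ 0.046  0.837 -1.014] [0.044 0.726 0.004]
[-0.368 -0.13  -0.884] [ 0.068  0.782 -0.011]
```

View pics/w8.png

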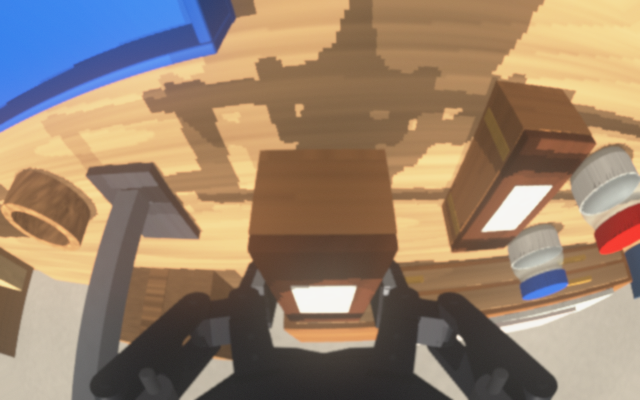

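>>> {"api": "drive_tool", "payload": {
  "rows": "-0.5 0 0 0 0 0 0;-1 0 0 0 0 0 0;-1 0 0 0 0 0 0;-1 0 0 0 0 0 0;-1 0 0 0 0 0 0;-1 0 0 0 0 0 0;-1 0 0 0 0 0 0;-1 0 0.2 0 0 0 0;-0.5 0.4 0.6 0 0 0 0;-0.2 0.8 0.6 0 0 0.05 0;-0.2 1 0.6 0 0 0.05 0;-0.2 1 0.6 0 0 0.05 0;-0.2 1 0.5 0 0 0.05 0;-0.2 1 0.4 0 0 0.05 0;-0.2 1 0 0 0 0.05 0;-0.2 1 0 0 0 0.05 0;-0.2 1 0 0 0 0.05 0;-0.2 1 0 0 0 0.05 0;-0.2 1 0 0 0 0.05 0;-0.2 1 0 0 0 0.05 0"
}}

```text
time_s: 21.6
tool_pos: [0.4492, 0.0533, 0.1323]
tcp_rot: [3.135, 0.702, 3.113]
wrist_force: [0.5, -0.4, -0.8]
grip_width: 0.53
```

>>> {"api": "drive_tool", "payload": {
  "rows": "0 1 0 0 0 0.05 0;0 1 0 0 0 0.05 0;0 1 0 0 0 0.05 0;0 1 0 0 0 0.05 0;0 1 0 0 0 0.05 0;0 1 0 0 0 0 0;0 1 0 0 0 0 0;0 1 0 0 0 0 0;0 1 0 0 0 0 0;0 1 0 0 0 0 0;0 1 0 0 0 0 0;0 1 0 0 0 0 0;0 1 0 0 0 0 0;0 1 0 0 0 0 0;0 1 0 0 0 0 0;0 1 0 0 0 0 0;0 1 0 0 0 0 0;0 0 0 0 0 0 0;0 0 0 0 0 0 0"
}}

```text
time_s: 23.98
tool_pos: [0.4498, 0.3923, 0.1318]
tcp_rot: [3.138, 0.701, 3.139]
wrist_force: [-0.1, -0.3, -1.6]
grip_width: 0.525
```

Run:
```python
from h import *
delta([.458,.393,.0228],0.0)
cv2.imwrite("pics/w9.png",cams.capture("wrist")[:,:,::-1])
cv2.imwrite("pics/t9.png",cams.capture("top")[150:350,100:420,::-1].repeat(2,0).repeat(2,1))
```

```text
target [0.458 0.393 0.023] shift units [ 0.408  0.036 -5.449] turn units [-0.03   0.034  0.001]
t 23.975 q [ 1.015  0.25  -0.709  0.191 -0.579  0.889] F [-0.109 -0.302 -1.625] g 0.5253355835287015
```

View pics/w9.png

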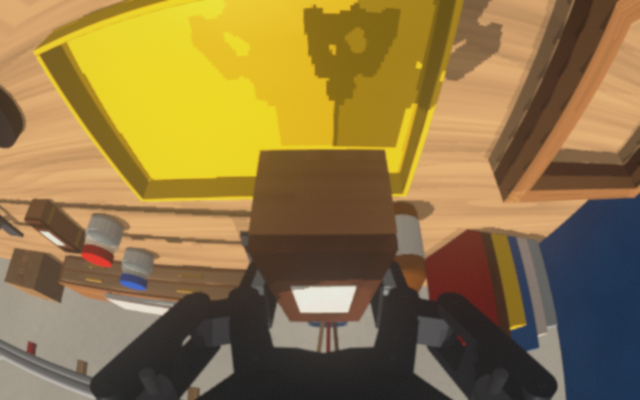

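View pics/t9.png

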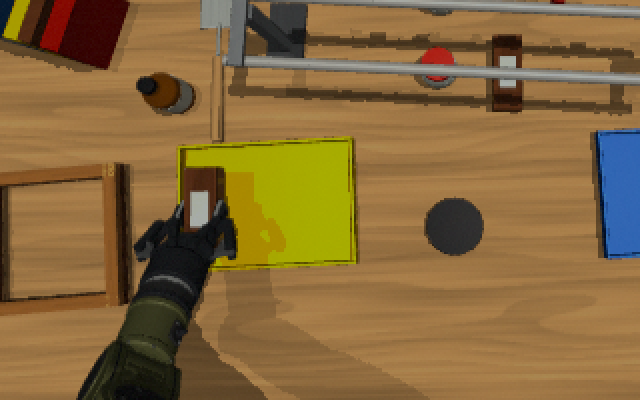

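>>> {"api": "drive_tool", "payload": {
  "rows": "0.1 -0.05 -0.75 0 0 0 0;0.1 -0.05 -0.75 0 0 0 0;0.1 -0.05 -0.75 0 0 0 0;0.1 -0.05 -0.75 0 0 0 0;0 0 -0.75 0 0 0 0;0 0 -0.7 0 0 0 0;0 0 -0.4 0 0 0 0;0 0 -0.3 0 0 0 0;0 0 -0.15 0 0 0 0;0 0 -0.1 0 0 0 0;0 0 -0.1 0 0 0 0;0 0 0 0 0 0 0;0 0 0 0 0 0 0"
}}

```text
time_s: 25.7
tool_pos: [0.4586, 0.3893, 0.0228]
tcp_rot: [3.135, 0.703, 3.137]
wrist_force: [1.3, -0.7, 0.9]
grip_width: 0.529
```

Run:
```python
from h import *
delta([.458,.389,.0228],0.0)
```

```text
target [0.458 0.389 0.023] shift units [-0.029 -0.013  0.   ] turn units [-0.051  0.05   0.003]
t 25.7 q [ 0.996  0.446 -0.839 -0.149 -0.571  0.868] F [ 1.3   -0.714  0.886] g 0.52928719576428
```

>>> {"api": "drive_tool", "payload": {
  "rows": "0 0 0 0 0 0 58;0 0 0 0 0 0 65;0 0 0 0 0 0 75;0 0 0 0 0 0 75;-0.32 0 0.38 0 0 0 75;-0.64 0 0.77 0 0 0 75;-0.64 0 0.77 0 0 0 75;-0.64 0 0.77 0 0 0 75;-0.64 0 0.77 0 0 0 75;-0.3 0 0.77 0 0 0 80;0 0 0.6 0 0 0 80;0 0 0 0 0 0 80;0 0 0 0 0 0 80"
}}

```text
time_s: 27.32
tool_pos: [0.3946, 0.3887, 0.1186]
tcp_rot: [3.136, 0.702, 3.138]
wrist_force: [-0.4, 0.0, -0.2]
grip_width: 0.801
```

Run:
```python
from h import *
g=tcp_for(.643,-.057,.0305,-.03);pre=g-.16*Rt(-.03).as_matrix()[:,2]
delta(pre,-.03);print(g)
cv2.imwrite("pics/w10.png",cams.capture("wrist")[:,:,::-1])
```

```text
target [ 0.552 -0.054  0.139] shift units [  7.891 -22.147   0.997] turn units [-0.041  0.037 -0.296]
t 27.325 q [ 1.12   0.233 -0.773  0.209 -0.618  1.007] F [-0.447  0.023 -0.238] g 0.8014547410740755
[ 0.655 -0.057  0.016]
```

View pics/w10.png

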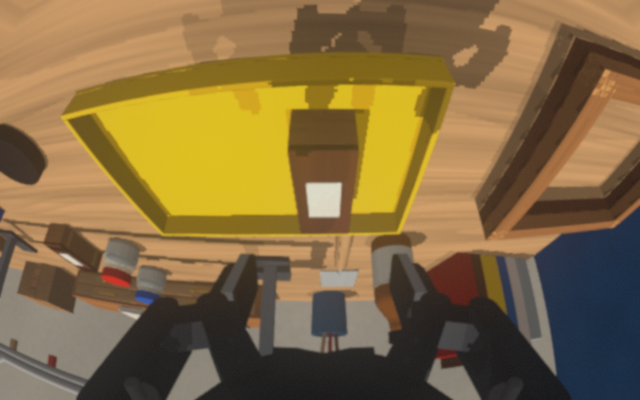

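The empty case lies flat in the yellow tray, at columns 290–355. On to the other case.

>>> {"api": "drive_tool", "payload": {
  "rows": "0 -0.6 0.2 0 0 0 80;0 -1 0.2 0 0 0 80;0 -1 0.2 0 0 0 80;0.4 -1 0.1 0 0 0 80;0.4 -1 0.1 0 0 0 80;0.4 -1 0.1 0 0 0 80;0.4 -1 0.1 0 0 0 80;0.4 -1 0 0 0 0 80;0.4 -1 0 0 0 -0.03 80;0.4 -1 0 0 0 -0.03 80;0.4 -1 0 0 0 -0.03 80;0.4 -1 0 0 0 -0.03 80;0.4 -1 0 0 0 -0.03 80;0.4 -1 0 0 0 -0.03 80;0.4 -1 0 0 0 -0.03 80;0.4 -1 0 0 0 -0.03 80;0.4 -1 0 0 0 -0.03 80;0.4 -1 0 0 0 -0.03 80;0.4 -1 0 0 0 0 80;0.4 -1 0 0 0 0 80"
}}

```text
time_s: 29.88
tool_pos: [0.5294, -0.0047, 0.1389]
tcp_rot: [3.137, 0.702, 3.107]
wrist_force: [-0.2, -0.1, -0.2]
grip_width: 0.803
```

>>> {"api": "drive_tool", "payload": {
  "rows": "0.4 -1 0 0 0 0 80;0.4 -1 0 0 0 0 80;0.3 -0.55 0 0 0 0 80;0 0 0 0 0 0 80;0 0 0 0 0 0 80"
}}

```text
time_s: 30.5
tool_pos: [0.5519, -0.0537, 0.1386]
tcp_rot: [3.135, 0.701, 3.108]
wrist_force: [-0.3, 0.6, 0.9]
grip_width: 0.794
```

Run:
```python
from h import *
g=tcp_for(.643,-.057,.0305,-.03)
delta(g,-.03)
cv2.imwrite("pics/w11.png",cams.capture("wrist")[:,:,::-1])
```

```text
target [ 0.655 -0.057  0.016] shift units [ 5.167 -0.183 -6.133] turn units [-0.046  0.034 -0.002]
t 30.5 q [-0.14   0.055 -1.011 -0.194  0.075 -0.081] F [-0.296  0.618  0.915] g 0.7943404204496015
```

View pics/w11.png

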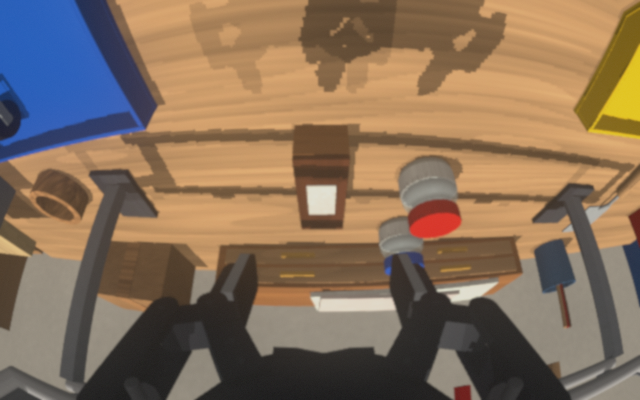

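>>> {"api": "drive_tool", "payload": {
  "rows": "0.64 -0.02 -0.76 0 0 0 80;0.64 -0.02 -0.76 0 0 0 80;0.64 -0.02 -0.76 0 0 0 80;0.64 -0.02 -0.76 0 0 0 80;0.64 -0.02 -0.76 0 0 0 80;0.64 -0.02 -0.76 0 0 0 80;0.64 -0.02 -0.76 0 0 0 80;0.64 -0.02 -0.76 0 0 0 80;0 0 0 0 0 0 80;0 0 0 0 0 0 30;0 0 0 0 0 0 0;0 0 0 0 0 0 0;0 0 0 0 0 0 0;0 0 0 0 0 0 0",
  "squeeze": 60
}}

```text
time_s: 32.3
tool_pos: [0.6551, -0.0573, 0.0178]
tcp_rot: [3.136, 0.703, 3.108]
wrist_force: [-3.5, -0.0, 3.1]
grip_width: 0.532
```

>>> {"api": "drive_tool", "payload": {
  "rows": "0 0 0.3 0 0 0 0;0 0 0.5 0 0 0 0;0 0 0.7 0 0 0 0;0 0 0.5 0 0 0 0;0 0 0.25 0 0 0 0;0 0 0 0 0 0 0;0 0 0 0 0 0 0;0 0 0 0 0 0 0"
}}

```text
time_s: 33.3
tool_pos: [0.6546, -0.0572, 0.0616]
tcp_rot: [3.136, 0.701, 3.107]
wrist_force: [-1.2, -0.3, -1.7]
grip_width: 0.53
```

Run:
```python
from h import *
delta([.5,-.17,.13],0)
cv2.imwrite("pics/w12.png",cams.capture("wrist")[:,:,::-1])
for i in range(3):
  print(observe()["wrist_force"],observe()["moment"]); cams.capture("top")
```

```text
target [ 0.5  -0.17  0.13] shift units [-7.728 -5.639  3.42 ] turn units [-0.046  0.029  0.302]
t 33.3 q [-0.116  0.36  -0.906 -0.394  0.059 -0.063] F [-1.181 -0.303 -1.657] g 0.5300593537237668
[-0.515  0.507 -1.452] [-0.018  0.785 -0.061]
[-0.624 -0.093 -0.678] [ 0.014  0.743 -0.034]
[ 0.379  1.005 -0.77 ] [-0.007  0.758 -0.037]
```

View pics/w12.png

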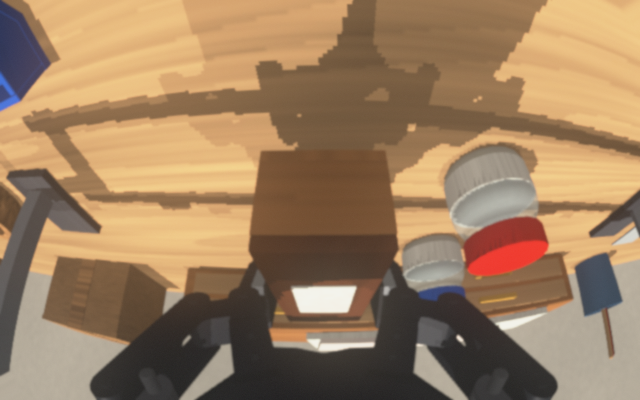

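>>> {"api": "drive_tool", "payload": {
  "rows": "-0.5 0 0 0 0 0 0;-1 0 0 0 0 0 0;-1 0 0 0 0 0 0;-1 0 0 0 0 0 0;-1 0 0 0 0 0 0;-1 0 0 0 0 0 0;-1 0 0 0 0 0 0;-1 0 0.2 0 0 0 0;-0.5 0.4 0.6 0 0 0 0;-0.2 0.7 0.6 0 0 0.05 0;-0.2 1 0.6 0 0 0.05 0;-0.2 1 0.6 0 0 0.05 0;-0.2 1 0.5 0 0 0.05 0;-0.2 1 0.4 0 0 0.05 0;-0.2 1 0 0 0 0.05 0;-0.2 1 0 0 0 0 0;-0.2 1 0 0 0 0 0;-0.2 1 0 0 0 0 0;0 1 0 0 0 0 0;0 1 0 0 0 0 0"
}}

```text
time_s: 36.0
tool_pos: [0.4582, 0.1651, 0.1324]
tcp_rot: [3.135, 0.702, 3.138]
wrist_force: [-0.8, -0.1, -2.0]
grip_width: 0.527
```

>>> {"api": "drive_tool", "payload": {
  "rows": "0 1 0 0 0 0 0;0 1 0 0 0 0 0;0 1 0 0 0 0 0;0 1 0 0 0 0 0;0 1 0 0 0 0 0;0 0 0 0 0 0 0;0 0 0 0 0 0 0;0 0 0 0 0 0 0"
}}

```text
time_s: 37.0
tool_pos: [0.4585, 0.2635, 0.132]
tcp_rot: [3.137, 0.701, 3.137]
wrist_force: [-0.5, 0.4, -1.3]
grip_width: 0.524
```

Run:
```python
from h import *
delta([.458,.264,.0228],0.0)
cv2.imwrite("pics/w13.png",cams.capture("wrist")[:,:,::-1])
```

```text
target [0.458 0.264 0.023] shift units [-0.026  0.027 -5.46 ] turn units [-0.038  0.034  0.01 ]
t 37.0 q [ 0.807  0.097 -0.942  0.002 -0.483  0.675] F [-0.491  0.381 -1.286] g 0.5235751609359575
```

View pics/w13.png

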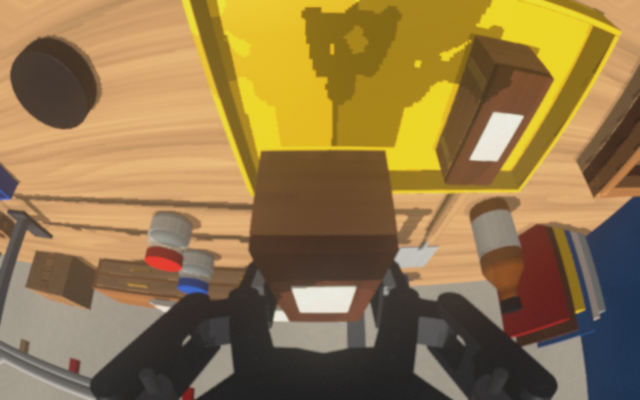

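>>> {"api": "drive_tool", "payload": {
  "rows": "0 0.05 -0.75 0 0 0 0;0 0.05 -0.75 0 0 0 0;0 0.05 -0.75 0 0 0 0;0 0.05 -0.75 0 0 0 0;0 0 -0.75 0 0 0 0;0 0 -0.7 0 0 0 0;0 0 -0.4 0 0 0 0;0 0 -0.3 0 0 0 0;0 0 -0.15 0 0 0 0;0 0 -0.1 0 0 0 0;0 0 -0.1 0 0 0 0;0 0 0 0 0 0 0;0 0 0 0 0 0 0"
}}

```text
time_s: 38.67
tool_pos: [0.4595, 0.269, 0.0228]
tcp_rot: [3.135, 0.703, 3.137]
wrist_force: [1.6, -0.8, 0.6]
grip_width: 0.532
```

>>> {"api": "drive_tool", "payload": {
  "rows": "0 0 0 0 0 0 58;0 0 0 0 0 0 65;0 0 0 0 0 0 75;0 0 0 0 0 0 75;-0.32 0 0.38 0 0 0 75;-0.64 0 0.77 0 0 0 75;-0.64 0 0.77 0 0 0 75;-0.64 0 0.77 0 0 0 75;-0.64 0 0.77 0 0 0 75;-0.3 0 0.77 0 0 0 75;0 0 0.9 0 0 0 75;0 -0.9 0.9 0 0 0 75;0 -1 0.9 0 0 0 75;0 -1 0.9 0 0 0 75;0 -1 0 0 0 0 75;0 -1 0 0 0 0 75;0 -1 0 0 0 0 75;0 -1 0 0 0 0 75;0 0 0 0 0 0 75;0 0 0 0 0 0 75"
}}

```text
time_s: 41.18
tool_pos: [0.3954, 0.1311, 0.1793]
tcp_rot: [3.135, 0.703, 3.137]
wrist_force: [0.3, -0.5, 0.3]
grip_width: 0.749
```

Run:
```python
from h import *
print(observe()["time_s"])
t=cams.capture("top")[:,:,::-1];s=cams.capture("side")[:,:,::-1]
cv2.imwrite("pics/t14.png",cv2.resize(t[130:310,130:530],None,fx=2,fy=2,interpolation=cv2.INTER_CUBIC))
cv2.imwrite("pics/s14.png",cv2.resize(s[100:380,150:450],None,fx=2,fy=2,interpolation=cv2.INTER_CUBIC))
```

```text
41.175
```

View pics/t14.png

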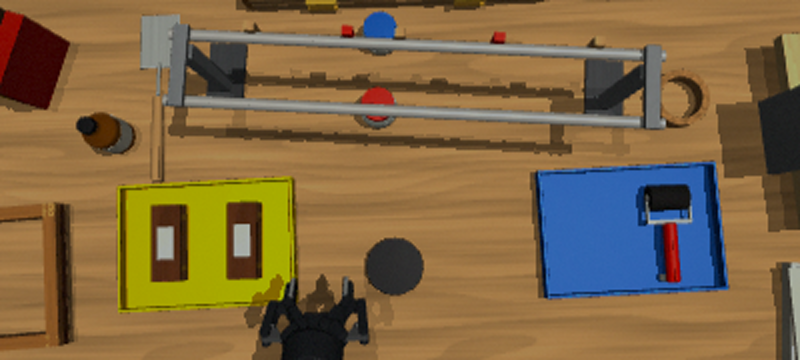

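View pics/s14.png

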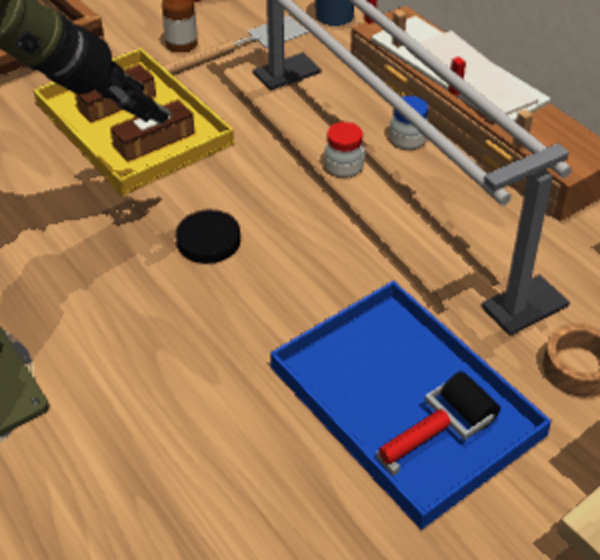

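All three pieces lie flat inside their trays, and the jars, bottle, tape, knife and baren look where they were. I'll hand in.

Run:
```python
from cell import r
print(r.close_job())
```

```text
the job is handed in; nothing more can be done
None
```

I moved the roller to the blue kit tray and both cases to the yellow returns tray, then handed the job in at about 41 s. No verdict was reported.

- **Weights:** both cases read about 1 to 2 N when lifted, with sensor noise of about 0.7 N. A loaded case would read 5 N or more, so I took both as empty.
- **Last checks:** the final top and side pictures show all three pieces flat and well inside their trays. The cases are lid up and side by side, and the gripper is clear of everything. The jars, bottle, tape, knife and baren look where they were at the start. I judged this by eye and did not measure the final positions.
- **Failures:** no check failed or disagreed.

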